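# Pin the tackle drawer open

### The arm

A 6-joint arm with a two-finger parallel gripper is mounted at the origin on the work surface. World frame = base frame: x ahead of the robot, y to its left, z up, the work surface at z = 0. Lengths are in mm, angles in rad, forces in N, time in s.
With the tool pointing down it reaches from about 275 to 750 mm from the base axis. Payload 10.2 kg.
Tool frame: the origin (TCP) lies between the finger pads; the fingertips stand 8 mm ahead of it and the grasp point (between the pads) lies 11 mm behind it; z points along the fingers, y is the line along which they close (so a half turn about z gives the same grasp; the last joint's range is limited). The gripper opens to 85 mm and grips with 20 to 120 N. Pads are 22 mm wide; open, the fingers measure 114 mm over their backs; the gripper's body (76 mm by 85 mm) begins 54 mm behind the grasp point. The pads swing forward as they close: fully open they stand 13 mm farther back than shut.
Start: joints at [-1.444, 0.313, 1.498, -0, 1.331, -0.223], TCP at [179.91, -493.218, 239.294] pointing down, gripper open.
Joint ranges: [-2.94, 2.94], [-0.97, 2.17], [0.19, 2.56], [-1.23, 4.37], [0.02, 3.11], [-2.88, 2.88]. Speed limits (rad/s): [2.39, 2.39, 3.01, 3.14, 3.14, 3.14].

### API

Orientations are given as a unit quaternion [w, x, y, z].
In Python, from rig import * gives the robot as it stands.
- The arm moves only by the shell command python3 -m handwheel 'ROWS' [FORCE]. ROWS is JSON, a list that holds one entry, the list of rows, each a list of 7 numbers: the shift along the world's x, y, z in mm, then the turn, a rotation vector about the world's x, y, z in degrees, then the opening, from -1 (shut) to 1 (fully open). A call has 1 to 8 rows; each row shifts and turns the commanded pose from where the row before left it; what a row does not reach is not made up. A row lasts 1/8 s, in which the tool goes at most 62.5 mm and 10.7 degrees, less where a joint would pass 70% of its speed; a pose out of reach is approached as far as the arm can. A call is refused whole if a number of a shift passes 62.5 or a number of a turn 10.7, either way. A call with a gripper value outside its range is refused whole. The fingers move at their own pace and stop on an object; FORCE is the grip in N (left out, the last holds). Time passes only in rows, so rows that do not move let the fingers close. It gives the time, the measured TCP pose, the force, the opening and the grip force at its end, in the units of the state.
- sense(): the state, without advancing time (a new reading comes with each control period).
- capture(name): name is "scene" or "top"; returns a dict with "image" (400x640x3 uint8, red, green, blue), "fx", "fy", "cx", "cy" (pixels), "rvec" (rotation vector, rad) and "tvec" (3), from world to camera coordinates, as OpenCV has them. Camera axes: x right, y down, z forward; pixel columns grow to the right and rows downward; lengths in mm; the calibration is good to about 2 mm. A picture is of the moment at which its call begins. There is no depth.
- finish_job(): hands the job in; it is judged then, once.
The state is a dict: "time_s": time; "joints": joint angles; "dq": joint speeds; "tau": joint torques, N m; "eef_pos": TCP position; "ee_rot": TCP orientation; "force": force on the tool from outside, world axes, zero at the start; "wrist_torque": the same for the moment, N m; "grip_width": opening from 0.0 (shut) to 1.0 (fully open); "grip_force": force on a finger pad.
Only numpy, scipy, OpenCV 4.12 (cv2) and the standard library are available. Lean on these libraries where they do the work, as an engineer would, in place of code of your own. Each camera call takes 0.05 s, during which the arm holds its last target. There are 200 camera calls.

### The job

Pull the drawer of the tackle chest that has the hold-open pin all the way out to its stop, then push the headed pin down through the strap until its head sits on the bracket, so that the boat's roll cannot shut the drawer. Leave the other chest and all the loose things as they are.

Things in the scene. Friction and masses are not known exactly. Their poses are not given: they have to be found in the camera images.
- chest: The tackle chest to work on: wooden box 160 mm deep (x), 160 wide (y), 80 high, fixed to the table, one drawer. Origin at the centre of its underside; the drawer comes out along its own -x, z is up. Drawer front at x = -90 mm when shut. The only chest with a pin bracket, on its +y side near the front. The fly box lies on its top, at the back.
- fork_hole (a point): Centre of the bracket's upper hole, at the plate's top face, 64 mm above the table, at x = -55, y = +105 mm of the chest. The aluminium bracket is a fork of two level plates, 44 mm (x) by 48 mm (y), 6 mm thick, undersides at 30 and 58 mm, closed by a cheek on the outside, holes in line. Fixed.
- chest_drawer (a joint): How far that drawer is out, in m: 0 shut, 0.090 fully out against its stop, where the strap's hole stands exactly under the bracket's holes. Slides with about 2.5 N and stays where it is left.
- chest_drawer_handle (a point): Middle of that drawer's handle, a round steel bar 10 mm thick and 90 mm long along the chest's y, its axis 60 mm above the table and 45 mm in front of the drawer's face (40 mm free gap behind it, open above and below), on a post at each end. Moves with the drawer.
- lug_hole (a point): Centre, at the top face, of the 18 mm hole near the back end of the drawer's aluminium strap (30 mm wide, 6 mm thick, top at z = 50 mm) that runs outside the chest's +y side and between the bracket's plates. Moves with the drawer.
- pin (a joint): How far the steel pin is pushed down, in m: about 0 raised, 0.032 seated with its head on the upper plate. It is held upright in the bracket, needs about 5 N to push and stays where it is left; it cannot go down unless the strap's hole is under it.
- pin_head (a point): Top centre of the pin's head: mushroom head 32 mm across and 17 mm high on a 14 mm shaft, pin 60 mm long in all. About 113 mm above the table when raised, 81 mm when seated.
- spare: The other chest: same box, drawer and handle, but with no bracket, strap or pin. Origin at the centre of its underside, front to its -x. Leave it alone.
- spare_drawer (a joint): How far the other chest's drawer is out, in m (0 shut, it may start up to 0.015 ajar); leave it.
- fly_box: Aluminium fly box 75 x 110 x 24 mm lying on the tackle chest. Origin at the centre of its underside.
- dispenser: Yellow push dispenser for swivels, upright, 52 mm across, 96 mm high. Origin at the centre of its underside.
- float: Orange plastic float standing on its flat end, 58 mm across, 98 mm high. Origin at the centre of its underside.
- spoon_lure: Stainless spoon lure lying flat along its x, 130 mm long with its hook, 28 mm wide, 5 mm thick. Origin under its middle.
- mug: Empty black ceramic mug, 82 mm across, 95 mm high, handle at its +y. Origin at the centre of its underside.
- line_spool: Line spool lying flat, 66 mm across, 32 mm high. Origin at the centre of its underside.

How it is judged (in metres and radians):
On the way, in this order (a step that is already met when the one before it is completed fails the run):
1. the drawer is pulled out to its stop with the pin still up (value of joint chest_drawer above 0.086 m and value of joint pin below 0.008 m), for 0.2 s.
2. the pin is pushed down until its head sits on the bracket (value of joint pin above 0.0295 m and value of joint chest_drawer above 0.085 m), for 0.2 s.
At the end, for the whole second after the job is handed in: The drawer with the pin bracket is fully out (within 5 mm of its stop), the pin is down with its head on the bracket (within 2.5 mm), the other chest's drawer is less than 30 mm out, and the loose things stand where they were (all of step 2 and value of joint spare_drawer below 0.03 m); the robot touches nothing.
It fails at once if a loose thing (fly box, dispenser, float, lure, mug, spool) is pushed more than 30 mm from its place (distance of any of fly_box, dispenser, float, spoon_lure, mug, line_spool from where it was at the start of the episode above 0.03 m).
It fails at once if a loose thing is tipped over (angle between any of fly_box, dispenser, float, spoon_lure, mug, line_spool's own z axis and vertical above 0.5 rad).
It fails at once if the other chest's drawer is pulled out (value of joint spare_drawer above 0.03 m).
It also fails if it takes over 43 s, if anything falls off the work surface, if the arm or the gripper's body presses on something with over 40 N, if the wrist force passes 120 N, or if a joint passes its speed limit or range.

## Working session

There is one attempt and no reset: what is moved stays moved. The work goes in short steps, Python scripts to look and compute and a shell command to move; the robot and the scene stay as the last step left them, time stands still between calls to the robot, and variables do not carry over. Pictures are saved under pics/ and viewed, at most 10 in all, crops included, and the job is handed in when it is done.

```bash
mkdir -p pics; python3 - <<'E'
from rig import *
import cv2,pickle
for n in("scene","top"):
    c=capture(n); pickle.dump(c,open(n+".pkl","wb")); cv2.imwrite(f"pics/{n}0.png",c["image"][:,:,::-1]); print(n,c["fx"],c["cx"],c["rvec"],c["tvec"])
print(sense())
E
```

```text
scene 460.0500131187273 315.9143177110177 [ 1.96651413  1.8738485  -0.48630791] [ -18.71541718 -457.76050843 1632.09619778]
top 388.0406634051131 322.60601469378906 [ 2.24340519 -2.19854921  0.05486896] [ -25.61984078  563.24015751 1206.89284118]
{'time_s': 0.1, 'joints': array([-1.44438488e+00,  3.13421837e-01,  1.49837532e+00,  1.95959275e-05,
        1.33098818e+00, -2.23389687e-01]), 'dq': array([ 0.00194565, -0.00152012, -0.00299865, -0.00139659, -0.00092818,
       -0.00038129]), 'tau': array([ 3.14620171e-03, -4.12899649e+01, -2.60144770e+01, -1.47405262e-04,
        2.97737446e-03, -1.87954748e-05]), 'eef_pos': array([ 179.89287472, -492.98217668,  238.77272505]), 'ee_rot': array([-5.95180766e-04,  9.84744077e-01,  1.74007894e-01,  3.84098206e-05]), 'force': array([-0.08457041, -0.50996501,  0.10578564]), 'wrist_torque': array([-0.00090111, -0.02956878,  0.03090733]), 'grip_force': 0.0, 'grip_width': 0.9975182623338673}
```

View pics/scene0.png

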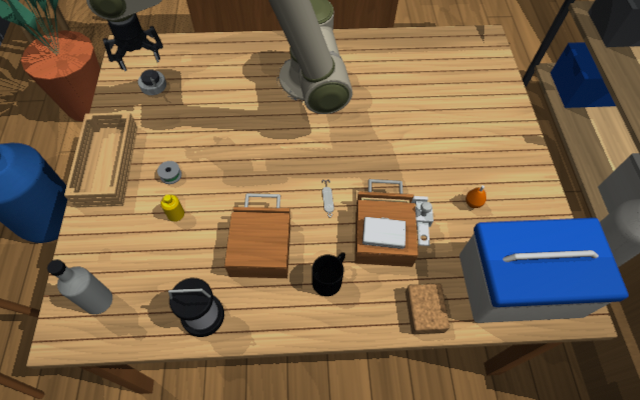

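View pics/top0.png

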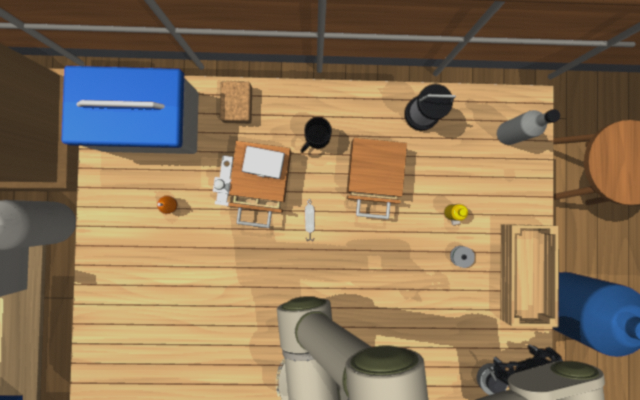

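The tackle chest is the one with the bracket on its +y side: scene about (387,228), top about (260,172), with its handle at top (254,222). I'll enlarge both.

```bash
python3 - <<'E'
import cv2,pickle,numpy as np
a=pickle.load(open("top.pkl","rb"))["image"][130:240,200:320,::-1]
b=pickle.load(open("scene.pkl","rb"))["image"][170:280,340:460,::-1]
for n,i in(("a",a),("b",b)):
    i=cv2.resize(i,None,fx=5,fy=5,interpolation=cv2.INTER_CUBIC); cv2.imwrite(f"pics/{n}1.png",i)
E
```

```text
(no output)
```

View pics/a1.png

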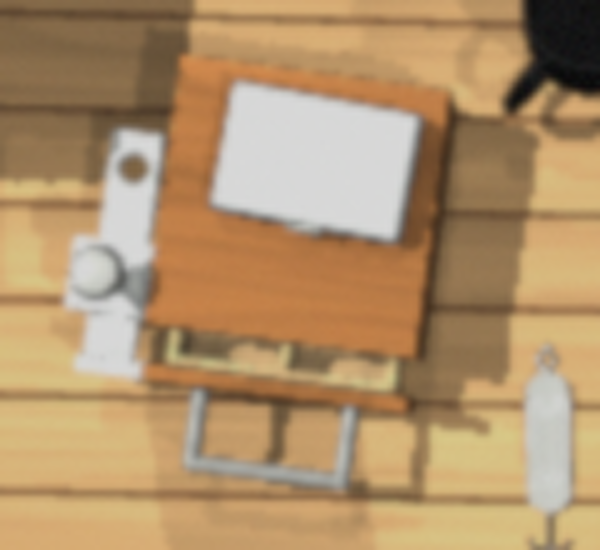

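View pics/b1.png

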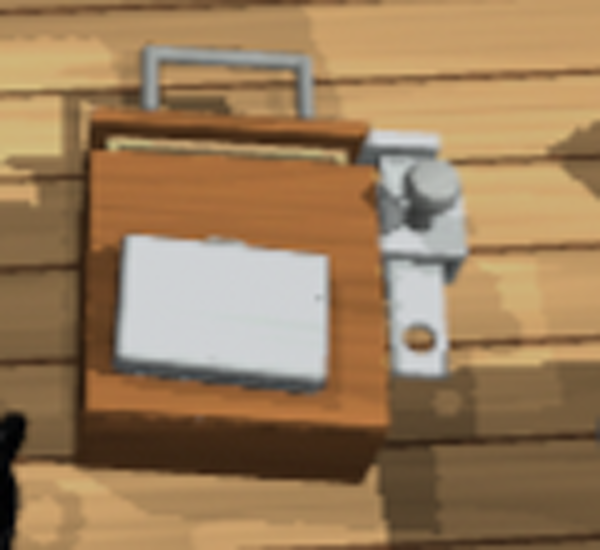

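Top crop: chest top corners (182,57),(452,93),(415,357),(145,322), handle ends (188,464),(345,484), pin head (97,270), strap hole (133,167). Scene crop: corners (84,410),(388,425),(380,167),(92,150), handle (308,63),(148,52), pin head (434,183), hole (419,338). The drawer is slightly ajar.

```bash
cat >geo.py <<'E'
import cv2,pickle,numpy as np
C={n:pickle.load(open(n+".pkl","rb")) for n in("scene","top")}
OFF={"top":(200,130),"scene":(340,170)}
def ray(n,uv):
    c=C[n];R=cv2.Rodrigues(np.array(c["rvec"],float))[0];t=np.array(c["tvec"],float)
    u=(np.array(uv)+.5)/5-.5+OFF[n]
    d=R.T@np.array([(u[0]-c["cx"])/c["fx"],(u[1]-c["cy"])/c["fy"],1]); return -R.T@t,d
def plane(n,uv,z):
    o,d=ray(n,uv); return o+d*(z-o[2])/d[2]
def tri(a,b):
    A=[];B=[]
    for n,uv in(("top",a),("scene",b)):
        o,d=ray(n,uv);d/=np.linalg.norm(d);P=np.eye(3)-np.outer(d,d);A.append(P);B.append(P@o)
    return np.linalg.lstsq(np.vstack(A),np.hstack(B),rcond=None)[0]
E
python3 - <<'E'
from geo import *
np.set_printoptions(precision=1,suppress=True)
L=[("BL",(182,57),(388,425),80),("BR",(452,93),(84,410),80),("FR",(415,357),(92,150),80),("FL",(145,322),(380,167),80),("hL",(188,464),(308,63),60),("hR",(345,484),(148,52),60),("pin",(97,270),(434,183),113),("lug",(133,167),(419,338),50)]
for n,a,b,z in L: print(n,plane("top",a,z),plane("scene",b,z),tri(a,b))
P={n:(plane("top",a,z)+plane("scene",b,z))/2 for n,a,b,z in L}
d=(P["BL"]+P["BR"]-P["FR"]-P["FL"]);e=P["BL"]+P["FL"]-P["BR"]-P["FR"]
print("yaw",np.degrees(np.arctan2(d[1],d[0])),np.degrees(np.arctan2(-e[0],e[1])),"handle yaw",np.degrees(np.arctan2(-(P["hL"]-P["hR"])[0],(P["hL"]-P["hR"])[1])))
m=(P["BL"]+P["BR"]+P["FR"]+P["FL"])/4
l=P["lug"]-P["pin"];print("pin-lug yaw",np.degrees(np.arctan2(l[1],l[0])),np.hypot(*l[:2]))
for y in(-9,-8,-7):
    r=np.radians(y);R=np.array([[np.cos(r),-np.sin(r)],[np.sin(r),np.cos(r)]])
    print(y,"centre",m[:2],"pin pred",m[:2]+R@[-55,105],"handle shut",m[:2]+R@[-135,0])
E
```

```text
BL [728.7 245.2  80. ] [729.9 247.2  80. ] [729.1 246.6  78.3]
BR [711.2  86.6  80. ] [713.9  88.1  80. ] [712.   87.7  75.8]
FR [555.3 104.8  80. ] [555.4 107.7  80. ] [555.5 106.2  80.3]
FL [572.6 262.8  80. ] [573.6 267.9  80. ] [572.9 265.6  78.8]
hL [489.4 239.6  60. ] [490.3 242.8  60. ] [489.5 241.5  58.7]
hR [479.2 146.3  60. ] [478.6 149.9  60. ] [479.5 147.9  61.6]
pin [600.4 283.5 113. ] [603.7 286.  113. ] [600.9 286.1 108. ]
lug [666.7 278.9  50. ] [665.9 280.9  50. ] [666.6 279.5  51.5]
yaw -6.929348546795917 -6.183126576542015 handle yaw -6.705548816143806
pin-lug yaw -4.317954427257204 64.45014038742531
-9 centre [642.6 176.3] pin pred [604.7 288.6] handle shut [509.2 197.4]
-8 centre [642.6 176.3] pin pred [602.7 287.9] handle shut [508.9 195.1]
-7 centre [642.6 176.3] pin pred [600.8 287.2] handle shut [508.6 192.7]
```

```bash
python3 -m handwheel '[[[19,43,0,0,0,4,-0.3],[19,43,0,0,0,4,-0.3],[19,43,0,0,0,4,-0.3],[19,43,0,0,0,4,-0.3],[19,43,0,0,0,4,-0.3],[19,43,0,0,0,4,-0.3],[19,43,0,0,0,4,-0.3],[19,43,0,0,0,4,-0.3]]]' 40
python3 -m handwheel '[[[19,43,0,0,0,4,-0.3],[19,43,0,0,0,4,-0.3],[19,43,0,0,0,4,-0.3],[19,43,0,0,0,4,-0.3],[19,43,0,0,0,4,-0.3],[19,43,0,0,0,4,-0.3],[19,43,0,0,0,4,-0.3],[0,0,0,0,0,3.5,-0.3]]]'
```

```text
time_s: 1.1
eef_pos: [332.2, -147.7, 239.2]
ee_rot: [-0.0, 0.898, 0.44, 0.0]
force: [0.9, 0.3, 0.7]
grip_width: 0.35
grip_force: 0.0
time_s: 2.1
eef_pos: [465.1, 154.1, 238.6]
ee_rot: [-0.0, 0.744, 0.668, -0.0]
force: [-0.8, -0.4, 0.1]
grip_width: 0.348
grip_force: 0.0
```

```bash
python3 -m handwheel '[[[19.5,40.5,0,0,0,0,-0.3],[0,0,-40,0,0,0,-0.3],[0,0,-40,0,0,0,-0.3],[0,0,-40,0,0,0,-0.3],[0,0,-10,0,0,0,-0.3],[0,0,0,0,0,0,-0.3]]]'
python3 - <<'E'
from rig import *
import cv2,pickle
for n,o in(("top",(200,130)),("scene",(340,130))):
    c=capture(n); i=c["image"][o[1]:o[1]+110,o[0]:o[0]+120,::-1]
    globals()[n]=cv2.resize(i,None,fx=3.3,fy=3.3,interpolation=cv2.INTER_CUBIC)
cv2.imwrite("pics/c1.png",cv2.hconcat([top,scene]))
E
```

```text
time_s: 2.85
eef_pos: [484.6, 192.3, 109.7]
ee_rot: [0.0, 0.746, 0.666, 0.0]
force: [-0.3, 0.2, 0.0]
grip_width: 0.35
grip_force: 0.0
```

View pics/c1.png

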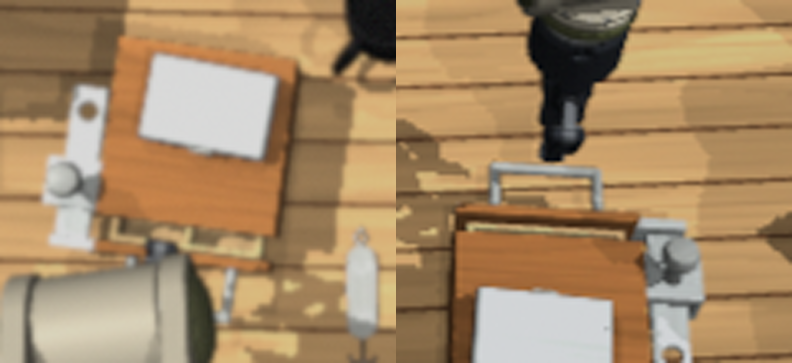

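The gripper (scene half, fingertips about (555,155)) hangs over the middle of the handle bar (490–600,168), and nothing has moved. Next I descend and grip.

```bash
python3 -m handwheel '[[[0,0,-20,0,0,0,-0.3],[0,0,-20,0,0,0,-0.3],[0,0,-20,0,0,0,-0.3],[0,0,0,0,0,0,-0.3],[0,0,0,0,0,0,-0.3]]]'
```

```text
time_s: 3.58
eef_pos: [485.2, 192.4, 50.7]
ee_rot: [0.001, 0.746, 0.666, 0.001]
force: [-0.3, 0.3, -0.0]
grip_width: 0.349
grip_force: 0.0
```

```bash
python3 -m handwheel '[[[0,0,0,0,0,0,-1],[0,0,0,0,0,0,-1],[0,0,0,0,0,0,-1],[0,0,0,0,0,0,-1]]]' 40
```

```text
time_s: 4.08
eef_pos: [485.3, 192.4, 50.5]
ee_rot: [0.001, 0.746, 0.666, 0.001]
force: [-0.2, -0.8, 5.8]
grip_width: 0.102
grip_force: 39.1
```

Gripped (about 9–10 mm). Now I pull along (-0.993, +0.115), about 60 mm first.

```bash
python3 -m handwheel '[[[-8,1,0,0,0,0,-1],[-10,1.1,0,0,0,0,-1],[-10,1.2,0,0,0,0,-1],[-10,1.1,0,0,0,0,-1],[-10,1.2,0,0,0,0,-1],[-8,0.9,0,0,0,0,-1],[-3,0.3,0,0,0,0,-1],[0,0,0,0,0,0,-1]]]'
```

```text
time_s: 5.08
eef_pos: [425.8, 199.0, 50.4]
ee_rot: [0.001, 0.746, 0.666, 0.001]
force: [-1.2, -2.2, 10.5]
grip_width: 0.099
grip_force: 39.9
```

```bash
python3 -m handwheel '[[[-2,0.2,0,0,0,0,-1],[-2,0.2,0,0,0,0,-1],[-2,0.2,0,0,0,0,-1],[0,0,0,0,0,0,-1]]]'; python3 -m handwheel '[[[-2,0.2,0,0,0,0,-1],[-2,0.2,0,0,0,0,-1],[0,0,0,0,0,0,-1]]]'
```

```text
time_s: 5.58
eef_pos: [420.9, 199.6, 50.4]
ee_rot: [0.002, 0.746, 0.666, 0.002]
force: [6.2, -2.9, 5.9]
grip_width: 0.098
grip_force: 39.5
time_s: 5.95
eef_pos: [420.8, 199.6, 50.7]
ee_rot: [0.005, 0.746, 0.666, 0.005]
force: [24.6, -5.8, -11.6]
grip_width: 0.097
grip_force: 38.9
```

The force has climbed to 25 N with no motion, so the drawer is at its stop. I relax, release partly, lift and look.

```bash
python3 -m handwheel '[[[3,-0.3,0,0,0,0,-1],[0,0,0,0,0,0,-0.3],[0,0,0,0,0,0,-0.3],[0,0,0,0,0,0,-0.3],[0,0,30,0,0,0,-0.3],[0,0,40,0,0,0,-0.3],[0,0,50,0,0,0,-0.3],[0,0,60,0,0,0,-1]]]'
python3 -m handwheel '[[[0,0,0,0,0,0,-1],[0,0,0,0,0,0,-1]]]'
python3 - <<'E'
from rig import *
import cv2,pickle
for n,o in(("top",(200,130)),("scene",(340,170))):
    c=capture(n); pickle.dump(c,open(n+".pkl","wb")); i=c["image"][o[1]:o[1]+110,o[0]:o[0]+120,::-1]
    globals()[n]=cv2.resize(i,None,fx=3.3,fy=3.3,interpolation=cv2.INTER_CUBIC)
cv2.imwrite("pics/d1.png",cv2.hconcat([top,scene]))
E
```

```text
time_s: 6.95
eef_pos: [417.6, 199.7, 230.4]
ee_rot: [-0.001, 0.746, 0.666, -0.001]
force: [2.4, -0.1, -0.1]
grip_width: 0.147
grip_force: 0.0
time_s: 7.2
eef_pos: [417.8, 199.8, 228.4]
ee_rot: [-0.0, 0.746, 0.666, -0.001]
force: [-0.5, -0.5, -0.9]
grip_width: -0.007
grip_force: 0.0
```

View pics/d1.png

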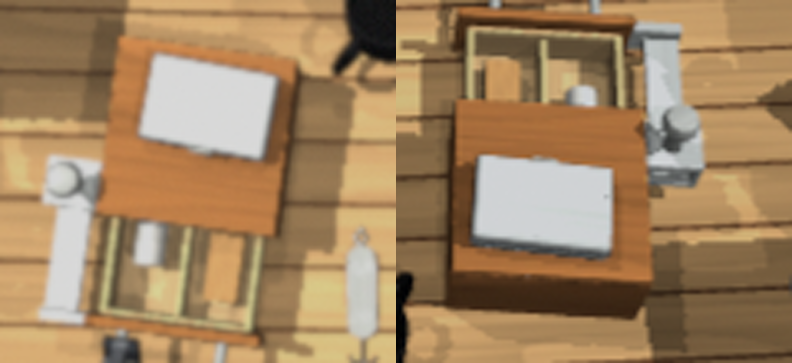

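The drawer is fully out, the strap's back end is under the bracket and the pin is still up (head at top half (65,180), scene half (680,122)). Next I go above the pin.

```bash
python3 -m handwheel '[[[31,14.5,0,0,0,0,-1],[31,14.5,0,0,0,0,-1],[31,14.5,0,0,0,0,-1],[31,14.5,0,0,0,0,-1],[30,14,0,0,0,0,-1],[30,14,0,0,0,0,-1],[0,0,0,0,0,0,-1],[0,0,0,0,0,0,-1]]]'
python3 -m handwheel '[[[0,0,-30,0,0,0,-1],[0,0,-30,0,0,0,-1],[0,0,-28,0,0,0,-1],[0,0,-10,0,0,0,-1],[0,0,0,0,0,0,-1],[0,0,0,0,0,0,-1]]]'
python3 - <<'E'
from rig import *
import cv2
for n,o in(("top",(190,130)),("scene",(370,170))):
    c=capture(n); i=c["image"][o[1]:o[1]+80,o[0]:o[0]+80,::-1]
    globals()[n]=cv2.resize(i,None,fx=5,fy=5,interpolation=cv2.INTER_CUBIC)
cv2.imwrite("pics/e1.png",cv2.hconcat([top,scene]))
E
```

```text
time_s: 8.3
eef_pos: [601.8, 285.6, 228.1]
ee_rot: [-0.0, 0.746, 0.666, -0.001]
force: [-0.1, 0.4, 1.3]
grip_width: -0.0
grip_force: 0.0
time_s: 9.05
eef_pos: [602.8, 285.9, 132.8]
ee_rot: [0.0, 0.746, 0.666, 0.001]
force: [0.3, 0.4, 0.6]
grip_width: -0.0
grip_force: 0.0
```

View pics/e1.png

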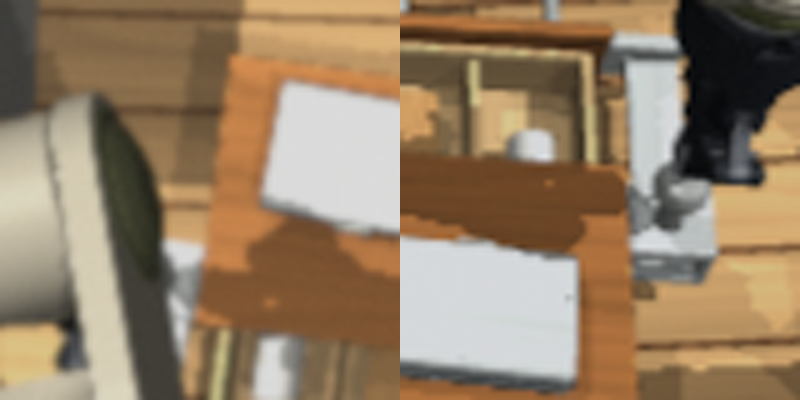

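```bash
python3 - <<'E'
from geo import *
c=C["scene"]
K=np.array([[c["fx"],0,c["cx"]],[0,c["fy"],c["cy"]],[0,0,1]])
for p in((602.8,285.9,125),(602,285.5,113),(602,285.5,150),(602,285.5,180)):
    u=cv2.projectPoints(np.array([p],float),np.array(c["rvec"],float),np.array(c["tvec"],float),K,None)[0].ravel()
    print(p,(u-[370,170]+.5)*5-.5+[400,0])
E
```

```text
(602.8, 285.9, 125) [688.48862814 170.46137168]
(602, 285.5, 113) [682.60329924 180.33967619]
(602, 285.5, 150) [697.9599864  145.38867478]
(602, 285.5, 180) [711.02106618 115.66235342]
```

The view is ambiguous: the head is at (683,187), the tip is expected at (688,170), and another dark part reaches (745,180). I'll enlarge it.

```bash
python3 - <<'E'
from rig import *
import cv2,numpy as np
i=capture("scene")["image"][170:220,405:465,::-1].astype(float)
i=(255*(i/255)**.5).astype(np.uint8)
cv2.imwrite("pics/f1.png",cv2.resize(i,None,fx=10,fy=10,interpolation=cv2.INTER_CUBIC))
E
```

```text
(no output)
```

View pics/f1.png

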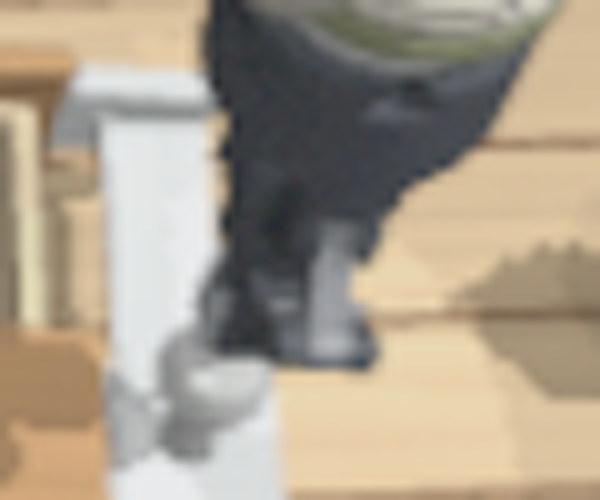

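The fingertips (about (235,350)) are just over the head (216,375); the right-hand part is the finger linkage behind them, higher up. I press down gently.

```bash
python3 -m handwheel '[[[-1,0,-5,0,0,0,-1],[0,0,-5,0,0,0,-1],[0,0,-5,0,0,0,-1],[0,0,-3,0,0,0,-1],[0,0,0,0,0,0,-1]]]'
```

```text
time_s: 9.82
eef_pos: [601.4, 285.8, 113.1]
ee_rot: [-0.0, 0.746, 0.666, -0.0]
force: [-0.9, -0.1, -0.1]
grip_width: 0.007
grip_force: 0.2
```

```bash
python3 -m handwheel '[[[0,0,-4,0,0,0,-1],[0,0,-4,0,0,0,-1]]]';python3 -m handwheel '[[[0,0,-4,0,0,0,-1],[0,0,-4,0,0,0,-1]]]'
python3 - <<'E'
from rig import *
import cv2,numpy as np
i=capture("scene")["image"][170:220,405:465,::-1].astype(float)
i=(255*(i/255)**.5).astype(np.uint8)
cv2.imwrite("pics/g1.png",cv2.resize(i,None,fx=10,fy=10,interpolation=cv2.INTER_CUBIC))
E
```

```text
time_s: 10.07
eef_pos: [601.5, 285.8, 105.2]
ee_rot: [0.0, 0.746, 0.666, 0.0]
force: [-1.3, -1.0, 3.7]
grip_width: 0.001
grip_force: 2.0
time_s: 10.32
eef_pos: [601.4, 285.8, 97.0]
ee_rot: [0.0, 0.746, 0.666, 0.0]
force: [-0.9, -0.1, 4.1]
grip_width: 0.002
grip_force: 2.0
```

View pics/g1.png

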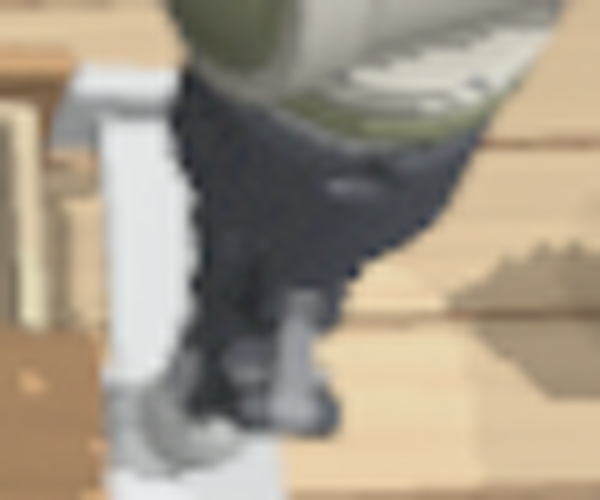

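The tip is on the head and the pin is going down: the head is now at about (190,435), nearer the plate, and the force is about 4 N. I push on to the seat.

```bash
python3 -m handwheel '[[[0,0,-4,0,0,0,-1],[0,0,-3,0,0,0,-1],[0,0,-2,0,0,0,-1],[0,0,-1,0,0,0,-1],[0,0,0,0,0,0,-1]]]';python3 -m handwheel '[[[0,0,-2,0,0,0,-1],[0,0,-1,0,0,0,-1],[0,0,0,0,0,0,-1]]]'
```

```text
time_s: 11.0
eef_pos: [601.6, 285.9, 88.5]
ee_rot: [0.0, 0.746, 0.666, 0.0]
force: [-4.7, -1.7, 11.2]
grip_width: 0.004
grip_force: 5.7
time_s: 11.38
eef_pos: [602.0, 286.0, 88.2]
ee_rot: [0.001, 0.746, 0.666, 0.001]
force: [-11.0, -3.9, 26.8]
grip_width: 0.003
grip_force: 14.0
```

The pin is seated: the force reached 27 N at TCP z = 88 (expected 89). I hold briefly, retreat and check.

```bash
python3 -m handwheel '[[[0,0,0,0,0,0,-1],[0,0,0,0,0,0,-1],[0,0,10,0,0,0,-1],[0,0,30,0,0,0,-1],[0,0,50,0,0,0,-1],[0,0,50,0,0,0,-1],[-40,-20,0,0,0,0,-1],[-50,-30,0,0,0,0,-1]]]'
python3 -m handwheel '[[[-60,-40,0,0,0,0,-1],[-60,-50,0,0,0,0,-1],[0,-50,0,0,0,0,-1],[0,0,0,0,0,0,-1],[0,0,0,0,0,0,-1]]]'
python3 - <<'E'
from rig import *
import cv2
for n,o in(("top",(200,130)),("scene",(340,170))):
    c=capture(n); i=c["image"][o[1]:o[1]+110,o[0]:o[0]+120,::-1]
    globals()[n]=cv2.resize(i,None,fx=3.3,fy=3.3,interpolation=cv2.INTER_CUBIC)
cv2.imwrite("pics/h1.png",cv2.hconcat([top,scene]))
E
```

```text
time_s: 12.38
eef_pos: [510.6, 235.3, 223.8]
ee_rot: [0.0, 0.746, 0.666, 0.0]
force: [1.4, -0.5, 0.6]
grip_width: 0.003
grip_force: 0.0
time_s: 13.0
eef_pos: [411.6, 111.4, 224.2]
ee_rot: [-0.0, 0.746, 0.666, 0.0]
force: [-0.3, 0.7, 0.5]
grip_width: -0.002
grip_force: 0.0
```

View pics/h1.png

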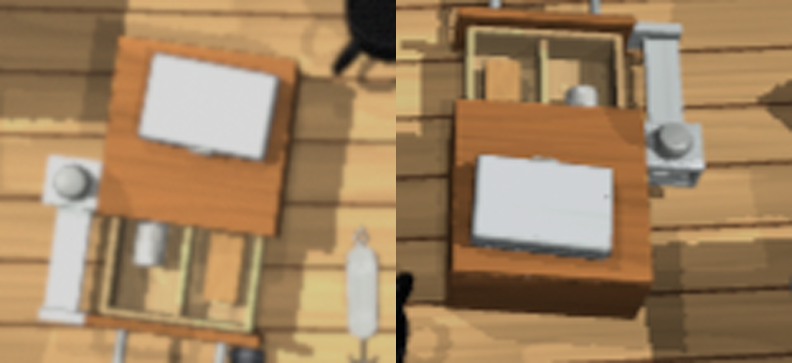

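The pin head sits flat on the bracket plate (scene half (676,138), top half (72,181)). The drawer is fully out and the fly box, mug and lure haven't moved.

```bash
python3 -c "
from rig import *
print(finish_job())"
```

```text
the job is handed in; nothing more can be done
None
```

I pulled the tackle chest's drawer out to its stop and pushed the pin down onto its bracket, then handed the job in at about 13 s; the last pictures show the pin head flat on the plate and nothing nearby moved, but the hand-in returned no verdict.

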